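# Bring the orange parts bin round to the pick mark

### The arm

A 7-joint arm with a two-finger parallel gripper is mounted at the origin on the work surface. World frame = base frame: x ahead of the robot, y to its left, z up, the work surface at z = 0. Lengths are in m, angles in rad, forces in N, time in s.
With the tool pointing down it reaches from about 0.425 to 0.925 m from the base axis. Payload 6.8 kg.
Tool frame: the origin (TCP) lies midway between the tips of the shut fingers; the grasp point (between the pads) lies 19 mm behind it; x points along the fingers, z is the direction in which the jaws open and shut, and the axes are right-handed (so a half turn about x gives the same grasp; the last joint's range is limited). The gripper opens to 85 mm and grips with 20 to 120 N. Pads are 22 mm wide; open, the fingers measure 114 mm over their backs; the gripper's body (76 mm by 85 mm) begins 54 mm behind the grasp point. The pads swing forward as they close: fully open they stand 13 mm farther back than shut.
Start: joints at [-1.297, 0.477, 0.022, 1.555, -0.011, 1.109, -0.083], TCP at [0.251, 0.626, 0.231] pointing down, gripper open.
Joint ranges: [-2.96, 2.96], [-0.34, 2.1], [-1.41, 1.46], [0.24, 2.44], [-1.37, 4.51], [0.17, 1.92], [-2.96, 2.96]. Speed limits (rad/s): [2.39, 2.39, 3.14, 3.14, 3.14, 3.14, 3.14].

### API

Orientations are given as a unit quaternion [w, x, y, z].
In Python, from station import bot gives the robot as it stands. The module is installed in compiled form; this text tells all that it offers.
- The arm moves only by the shell command python3 -m jog 'ROWS' [FORCE]. ROWS is text: rows parted by semicolons, each of 7 numbers parted by spaces: the shift along the tool's x, y, z in mm, then the turn, a rotation vector about the tool's x, y, z in units of 6 degrees (1.0 is 6 degrees), then the finger opening in mm, from 0 to 85.4. A call has 1 to 5 rows; each row shifts and turns the commanded pose from where the row before left it, along the tool's axes as they then stand; what a row does not reach is not made up. A row lasts 1/10 s, in which the tool goes at most 50 mm and 8.59 degrees, less where a joint would pass 70% of its speed; a pose out of reach is approached as far as the arm can. A call with a gripper value outside its range is refused whole. The fingers move at their own pace and stop on an object; FORCE is the grip in N (left out, the last holds). Time passes only in rows, so rows that do not move let the fingers close. It gives the time, the measured TCP pose, the force and the opening at its end, in the units of the state.
- bot.get_obs(): the state, without advancing time (a new reading comes with each control period).
- bot.read_camera(name): name is "scene" or "side" or "wrist"; returns (picture, depth): 420x560x3 uint8, red, green, blue; 420x560 float32, m along the optical axis (not along the pixel's ray), 0 where there is no reading.
- bot.calibration(name): a dict with "fx", "fy", "cx", "cy" (pixels), "T" (4x4, takes a point from camera to world coordinates). Camera axes: x right, y up, looking along -z (the intrinsics and any distortion apply to the point x, -y, -z); pixel columns grow to the right and rows downward; lengths in m; the calibration is good to about 2 mm. A picture is of the moment at which its call begins: read the wrist's pose just before it. calibration takes no time and is no camera call; for the wrist camera it gives the pose at the moment of the call.
- bot.hand_in(): hands the job in, once; it reports no verdict.
The state is a dict: "t": time; "q": joint angles; "joint_vel": joint speeds; "joint_torque": joint torques, N m; "eef_pos": TCP position; "tool_rot": TCP orientation; "contact_force": force on the tool from outside, world axes, zero at the start; "torque": the same for the moment, N m; "gripper_width": opening from 0.0 (shut) to 1.0 (fully open).
Only numpy, scipy, OpenCV 4.12 (cv2) and the standard library are available. Lean on these libraries where they do the work, as an engineer would, in place of code of your own. Each camera call takes 0.05 s, during which the arm holds its last target.

### The job

Push the revolving parts carousel round with your fingertips, out at its rim, until the orange bin faces squarely to the front, in line with the yellow pick mark on the board, and then take your hand away. Only push: do not pick up the spare parts or spill them from their bins, and leave the things standing on the bench beside the carousel where they are.

Things in the scene. Friction and masses are not known exactly. Their poses are not given: they have to be found in the camera images.
- board: Grey board screwed to the bench under the carousel: 365 mm front to back, 340 mm wide, 18 mm thick. Its origin is on the bench surface (height 0) under the carousel's turning axis; z is up, and its -x axis is its front, the side nearer the robot (turned up to 15 degrees either way). The board runs from 195 mm in front of the axis to 170 mm behind it.
- pick_mark (a point): Middle of the yellow tape stripe (28 x 50 mm) stuck on top of the board near its front edge: 178 mm from the turning axis along the board's -x, height 18 mm.
- carousel: The turning part: aluminium tray, radius 160 mm, carrying five equal fixed bins (one orange, four blue) 72 degrees apart round a grey column. Origin on the vertical turning axis, 18 mm above the bench; z up; its own -x axis runs along the middle of the orange bin. Turns endlessly either way, bearing friction 0.12 N m (1 N at the rim) plus 0.08 N m per rad/s, inertia 0.01 to 0.02 kg m2, stays where left.
- orange_gap (a point): Middle of the empty wedge-shaped gap beside the orange bin, 140 mm from the axis, 36 degrees anticlockwise (from above) from the orange bin's middle, on the tray's top (34 mm above the bench; tray rim 40 mm). All five gaps are alike: 84 mm wide here, narrowing inwards. Fingertips reach in from above to push on the outside of a bin's side.
- column_top (a point): Centre of the round grey cap (radius 66 mm) of the column, on the turning axis, 100 mm above the bench (a screw head stands to 104 mm).
- orange_front (a point): Middle of the front (outer) lip of the orange bin, 142 mm from the axis, 52 mm above the bench. Each bin is open-topped, reaches 58 to 142 mm from the axis, and has parallel radial sides 40 mm each side of its centre line (80 mm over all, too wide to grip); the 3 mm side walls stand to 70 mm above the bench at the rim end, 86 mm near the column.
- bearing_a: Steel ball-bearing ring, 40 mm across, 14 mm high, lying loose in the orange bin. Origin: centre of its underside.
- bearing_b: Steel ball-bearing ring, 48 mm across, 16 mm high, lying loose in a blue bin. Origin: centre of its underside.
- bush: Black rubber bush, 42 mm across, 32 mm high, standing loose in a blue bin. Origin: centre of its underside.
- coupling: Brass pipe coupling, 34 mm across, 26 mm high, standing loose in a blue bin. Origin: centre of its underside.
- small_box: Small white box, 45 x 38 x 34 mm high, loose in a blue bin. Origin: centre of its underside.
- spray_can: Red and white spray can with a black cap, 66 mm across, 170 mm tall, standing on the bench about 300 mm to the right (-y) of the carousel's axis. Origin: centre of its underside.
- pulley: Dark steel belt pulley, 104 mm across, 35 mm high, lying flat on the bench to the front left of the carousel, about 310 mm from its axis. Origin: centre of its underside.
- carton: Sealed cardboard carton, 120 x 80 x 60 mm high, on the bench about 295 mm to the left (+y) of the carousel's axis. Origin: centre of its underside.
Things that resemble listed ones, but are neither listed nor needed, are in the scene too. Leave any pink or turquoise look-alike of the bush alone.

How it is judged:
On the way:
1. the fingers push on the carousel (contact force between the fingers and carousel above 0.2 N), for 0.01 s.
At the end, for the whole second after the job is handed in: The orange bin's front lip is within 25 mm either side of the board's front centre line (about 10 degrees); the carousel rests; every loose part is in its bin (underside below 66 mm, within 150 mm of the axis); can (upright), pulley and carton are within 15 mm of where they stood (x of orange_front in the frame of board below -0.12 m and y of orange_front in the frame of board between -0.025 and 0.025 m and angular speed of carousel below 0.05 rad/s and height (world z) of each of bearing_a, bearing_b, bush, coupling, small_box below 0.066 m and horizontal distance between each of bearing_a, bearing_b, bush, coupling, small_box and carousel below 0.15 m and distance of each of spray_can, carton, pulley from where it was at the start of the episode below 0.015 m and angle between spray_can's own z axis and vertical below 0.3 rad); the robot touches nothing.
It fails at once if a spare part is lifted or leaves its bin (not (height (world z) of each of bearing_a, bearing_b, bush, coupling, small_box below 0.066 m and horizontal distance between each of bearing_a, bearing_b, bush, coupling, small_box and carousel below 0.15 m)).
It fails at once if a thing beside the carousel is pushed, lifted or tipped (not (distance of each of spray_can, carton, pulley from where it was at the start of the episode below 0.015 m and angle between spray_can's own z axis and vertical below 0.3 rad)).
It also fails if it takes over 54 s, if anything falls off the work surface, if the arm or the gripper's body presses on something with over 40 N, if the wrist force passes 120 N, or if a joint passes its speed limit or range.

## Working session

There is one attempt and no reset: what is moved stays moved. The work goes in short steps, Python scripts to look and compute and a shell command to move; the robot and the scene stay as the last step left them, time stands still between calls to the robot, and variables do not carry over. Pictures are saved under pics/ and viewed, and the job is handed in when it is done.

```bash
mkdir -p pics; cat > h.py <<'E'
import numpy as np, cv2
from station import bot
def snap(n,f):
    c=bot.calibration(n); p,d=bot.read_camera(n)
    cv2.imwrite('pics/'+f+'.png',p[:,:,::-1]); np.savez('pics/'+f+'.npz',p=p,d=d,T=c['T'],k=[c['fx'],c['fy'],c['cx'],c['cy']])
    return p,d,c
def load(f):
    z=np.load('pics/'+f+'.npz'); return z['p'],z['d'],z['T'],z['k']
def cloud(d,T,k):
    v,u=np.mgrid[:d.shape[0],:d.shape[1]]
    P=np.stack([(u-k[2])/k[0]*d,-(v-k[3])/k[1]*d,-d,np.ones_like(d)],-1)
    return (P@T.T)[...,:3]
E
python3 - <<'E'
from h import *
print(bot.get_obs())
for n in('scene','side','wrist'):
    p,d,c=snap(n,n+'0'); print(n,c)
E
```

```text
{'t': 0.0, 'q': array([-1.29707978,  0.47778402,  0.02232878,  1.55646367, -0.01151294,
        1.10929848, -0.08310556]), 'joint_vel': array([-4.83090692e-04, -1.99131405e-04, -1.05088666e-03, -7.65000424e-05,
       -1.05726035e-03, -6.89814735e-04,  3.51271826e-03]), 'joint_torque': array([-2.60594325e-04, -5.96446037e+01,  1.60759952e+00, -2.81199521e+01,
        1.23494709e-02,  9.28577268e-03, -2.28773007e-05]), 'eef_pos': array([0.25129108, 0.62583534, 0.23033113]), 'tool_rot': array([ 0.58527729, -0.39644202,  0.58629739,  0.39565084]), 'contact_force': array([-0.89190983,  0.56371365, -1.11455658]), 'torque': array([-0.00283468,  0.00785785,  0.03925162]), 'gripper_width': 1.0049887753508089}
scene {'fx': 418.25584842572005, 'fy': 418.25584842572005, 'cx': 280.6514169354645, 'cy': 207.54750473040812, 'T': array([[-0.30319667, -0.77908423,  0.54872538,  1.15923819],
       [ 0.95291645, -0.24504568,  0.17861369,  0.18033412],
       [-0.00469233,  0.57704452,  0.81669921,  0.90949998],
       [ 0.        ,  0.        ,  0.        ,  1.        ]])}
side {'fx': 509.92902790342896, 'fy': 509.92902790342896, 'cx': 279.9791596461343, 'cy': 199.3253327234691, 'T': array([[ 0.92161424,  0.25569464, -0.29197166,  0.24132537],
       [-0.38806792,  0.59641869, -0.70262937, -0.77801678],
       [-0.00552121,  0.76085806,  0.64889485,  0.82961556],
       [ 0.        ,  0.        ,  0.        ,  1.        ]])}
wrist {'fx': 301.0171694756331, 'fy': 301.0171694756331, 'cx': 283.2069788594577, 'cy': 208.50280680131297, 'T': array([[ 0.37308156, -0.88741191, -0.27075865,  0.18210151],
       [ 0.92779612,  0.35617195,  0.11106713,  0.65333715],
       [-0.00212566, -0.29264593,  0.95621851,  0.37377538],
       [ 0.        ,  0.        ,  0.        ,  1.        ]])}
```

View pics/scene0.png

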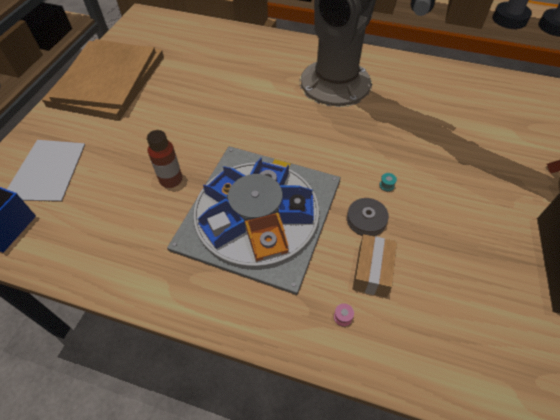

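View pics/side0.png

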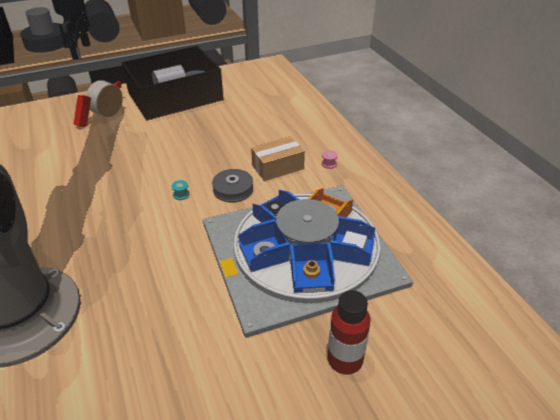

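The scene view shows the column cap near (255,197), the orange bin at the back at (267,238) and the yellow mark at (281,163). The can is at (166,162), the pulley at (368,216) and the carton at (376,264). The side view agrees, with the cap at (307,222), the mark at (229,267) and the orange bin behind the column. Next I'll measure these positions.

```bash
cat >> h.py <<'E'
def ray(u,v,T,k,z):
    r=T[:3,:3]@np.array([(u-k[2])/k[0],-(v-k[3])/k[1],-1]); o=T[:3,3]
    return o+r*(z-o[2])/r[2]
def big(m):
    n,l,s,c=cv2.connectedComponentsWithStats(m.astype(np.uint8)); i=1+np.argmax(s[1:,4]); return l==i
def measure(f,roi):
    p,d,T,k=load(f); W=cloud(d,T,k); h=cv2.cvtColor(p,cv2.COLOR_RGB2HSV)
    R=np.zeros(d.shape,bool); R[roi[1]:roi[3],roi[0]:roi[2]]=1
    H,S,V=h[...,0],h[...,1],h[...,2]; out={}
    cap=big((abs(W[...,2]-.1)<.008)&(S<70)&R&(d>0))
    v,u=np.nonzero(cap); c=cv2.findContours(cap.astype(np.uint8),0,1)[0]; c=max(c,key=len)
    e=cv2.fitEllipse(c); out['axis']=ray(e[0][0],e[0][1],T,k,.1); out['capcloud']=(np.median(W[cap],0),cap.sum())
    y=big((H>20)&(H<32)&(S>190)&(V>100)&R&(abs(W[...,2]-.018)<.01)); v,u=np.nonzero(y); out['mark']=ray(u.mean(),v.mean(),T,k,.018); out['markpx']=(u.mean(),v.mean(),y.sum())
    o=(H>5)&(H<20)&(S>190)&R&(W[...,2]>.03)&(W[...,2]<.095); out['orange_n']=o.sum()
    out['orange']=W[o]
    out['W']=W; out['hsv']=h
    return out
E
python3 - <<'E'
from h import *
np.set_printoptions(precision=4,suppress=True)
for f,roi in(('scene0',(170,140,345,290)),('side0',(200,180,410,330))):
    m=measure(f,roi); print(f,{k:m[k] for k in('axis','capcloud','mark','markpx','orange_n')}); a=m['axis']
    q=m['orange'][:,:2]-a[:2]; r=np.hypot(*q.T); print(len(q),r.min(),r.max()); q=q[r<.16]
    print('orange ang rough',np.degrees(np.arctan2(*q.mean(0)[::-1])), 'mark ang',np.degrees(np.arctan2(*(m['mark']-a)[:2][::-1])),np.hypot(*(m['mark']-a)[:2]))
E
```

```text
scene0 {'axis': array([ 0.6007, -0.0678,  0.1   ]), 'capcloud': (array([ 0.601 , -0.0676,  0.1001]), np.int64(1882)), 'mark': array([ 0.4124, -0.063 ,  0.018 ]), 'markpx': (np.float64(280.20588235294116), np.float64(162.55882352941177), np.int64(34)), 'orange_n': np.int64(481)}
481 0.060697427926370597 0.14380288941513852
orange ang rough 34.18031461007921 mark ang 178.54253606294245 0.1883733969941085
side0 {'axis': array([ 0.5942, -0.0739,  0.1   ]), 'capcloud': (array([ 0.5945, -0.0738,  0.0997]), np.int64(2135)), 'mark': array([ 0.4198, -0.0602,  0.018 ]), 'markpx': (np.float64(228.36363636363637), np.float64(267.0267379679144), np.int64(187)), 'orange_n': np.int64(143)}
143 0.07886781565213474 0.151611771836178
orange ang rough 34.65179191883448 mark ang 175.51315333433845 0.17501101090048368
```

```bash
python3 - <<'E'
from h import *
np.set_printoptions(precision=4,suppress=True)
for f,roi in(('scene0',(165,140,350,295)),('side0',(195,180,415,335))):
    m=measure(f,roi); W=m['W'];h=m['hsv'];p,d,T,k=load(f)
    B=(h[...,1]<75)&(W[...,2]>.009)&(W[...,2]<.05)&(d>0); R=np.zeros_like(B);R[roi[1]:roi[3],roi[0]:roi[2]]=1
    B=big(B&R); c=max(cv2.findContours(B.astype(np.uint8),0,1)[0],key=cv2.contourArea)
    hull=cv2.convexHull(c)[:,0]
    P=np.array([ray(u,v,T,k,.018)[:2] for u,v in hull],np.float32)*1000
    r=cv2.minAreaRect(P); print(f,'rect',r); print(cv2.boxPoints(r)/1000)
    # pulley/carton/can rough: points per height
    a=m['axis'][:2]; X=W[...,:2]-a; rr=np.hypot(X[...,0],X[...,1])
    s=(rr>.21)&(rr<.42)&(W[...,2]>.025)&(d>0)&(W[...,2]<.25)
    n,l,st,ce=cv2.connectedComponentsWithStats(s.astype(np.uint8))
    for i in range(1,n):
        if st[i,4]>60: q=W[l==i]; print('obj',q.min(0),q.max(0))
    blue=(h[...,0]>100)&(h[...,0]<130)&(h[...,1]>120)
    b=W[blue&(rr<.15)&(W[...,2]>.045)&(W[...,2]<.095)]; b=np.vstack([b,m['orange']])
    ang=np.arctan2(b[:,1]-a[1],b[:,0]-a[0]); z=np.exp(5j*ang).mean(); print('bins phase',np.degrees(np.angle(z))/5,abs(z))
o=bot.get_obs(); 
from scipy.spatial.transform import Rotation as Ro
print(Ro.from_quat(np.roll(o['tool_rot'],-1)).as_matrix())
E
```

```text
scene0 rect ((587.0875244140625, -67.59597778320312), (340.5553283691406, 368.1142272949219), 87.19104766845703)
[[ 0.3949 -0.2286]
 [ 0.7626 -0.2467]
 [ 0.7793  0.0935]
 [ 0.4116  0.1115]]
obj [ 0.5222 -0.3725  0.0251] [ 0.5834 -0.3078  0.1738]
obj [0.3696 0.2161 0.026 ] [0.4132 0.257  0.0368]
obj [0.4662 0.1541 0.0251] [0.5709 0.2563 0.0394]
obj [0.5981 0.2037 0.0252] [0.723  0.2903 0.0648]
obj [0.7744 0.1846 0.0261] [0.814  0.2249 0.0362]
bins phase 30.75451774933693 0.06217942299648469
side0 rect ((582.75341796875, -72.66299438476562), (345.5468444824219, 364.1084289550781), 87.24809265136719)
[[ 0.3926 -0.2365]
 [ 0.7563 -0.254 ]
 [ 0.7729  0.0912]
 [ 0.4092  0.1087]]
obj [0.5969 0.1998 0.0251] [0.7209 0.2914 0.0655]
obj [0.7709 0.1823 0.0261] [0.813  0.2269 0.0373]
obj [0.4657 0.1505 0.025 ] [0.5682 0.2574 0.0388]
obj [0.3688 0.2141 0.0268] [0.4098 0.2604 0.0356]
obj [ 0.5138 -0.3767  0.025 ] [ 0.5792 -0.3136  0.1736]
bins phase -3.1422793661376396 0.15211747271584652
[[-0.0004 -0.928   0.3726]
 [-0.0013  0.3726  0.928 ]
 [-1.     -0.0001 -0.0013]]
```

```bash
python3 -m jog '0 -47 -9 0.7 0 0 0; 0 -47 -10 0.7 0 0 0; 0 -46 -11 0.7 0 0 0; 0 -45 -11 0.7 0 0 0; 0 -45 -11 0.7 0 0 0'
```

```text
t: 0.65
eef_pos: [0.4242, 0.4653, 0.231]
tool_rot: [0.649, -0.282, 0.649, 0.281]
contact_force: [1.5, 0.9, -0.6]
gripper_width: 0.141
```

```bash
python3 -m jog '0 -44 -11 0.7 0 0 0; 0 -43 -11 0.7 0 0 0; 0 -43 -12 0.7 0 0 0; 0 -42 -12 0.7 0 0 0; 0 -41 -12 0.7 0 0 0'
```

```text
t: 1.15
eef_pos: [0.5113, 0.264, 0.2311]
tool_rot: [0.689, -0.159, 0.689, 0.158]
contact_force: [0.3, -0.2, -0.1]
gripper_width: 0.0
```

```bash
python3 -m jog '0 -42 -13 0.73 0 0 0; 0 -41 -14 0.73 0 0 0; 0 -40 -14 0.73 0 0 0; 0 -39 -14 0.73 0 0 0; 0 -38 -14 0.73 0 0 0'; python3 - <<'E'
from h import *
from scipy.spatial.transform import Rotation as Ro
o=bot.get_obs();print(o['eef_pos'],Ro.from_quat(np.roll(o['tool_rot'],-1)).as_matrix().round(3))
E
```

```text
t: 1.65
eef_pos: [0.505, 0.0543, 0.2312]
tool_rot: [0.707, -0.025, 0.707, 0.025]
contact_force: [0.5, -0.2, 0.4]
gripper_width: -0.002
[0.50496851 0.05425503 0.23123708] [[ 0.    -0.07   0.998]
 [-0.     0.998  0.07 ]
 [-1.    -0.     0.   ]]
```

```bash
python3 -m jog '0 -45 -8 0.67 0 0 0; 30 0 0 0 0 0 0; 40 0 0 0 0 0 0; 30 0 0 0 0 0 0; 0 0 0 0 0 0 0'; python3 - <<'E'
from h import *
from scipy.spatial.transform import Rotation as Ro
o=bot.get_obs();print(o['eef_pos'],Ro.from_quat(np.roll(o['tool_rot'],-1)).as_matrix().round(3))
snap('side','side1');snap('scene','scene1')
cv2.imwrite('pics/both1.png',np.hstack([cv2.imread('pics/side1.png')[130:350,180:430],cv2.imread('pics/scene1.png')[90:310,150:400]]))
E
```

```text
t: 2.15
eef_pos: [0.4974, 0.0104, 0.128]
tool_rot: [0.704, -0.002, 0.71, 0.001]
contact_force: [0.1, 0.6, 0.2]
gripper_width: 0.0
[0.4974301  0.0104072  0.12802491] [[-0.007 -0.003  1.   ]
 [-0.002  1.     0.003]
 [-1.    -0.002 -0.007]]
```

View pics/both1.png

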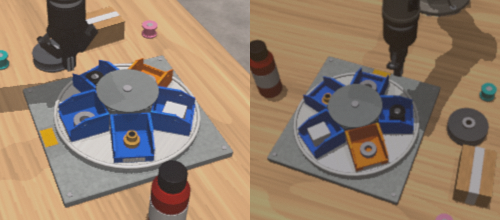

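The shut fingertips are over the front-left gap, seen at about (70,65) in the left crop and (395,72) in the right crop. Now I'll lower them into it.

```bash
python3 -m jog '25 0 0 0 0 0 0; 25 0 0 0 0 0 0; 20 0 0 0 0 0 0; 8 0 0 0 0 0 0; 0 0 0 0 0 0 0'; python3 - <<'E'
from h import *
snap('scene','scene2');snap('side','side2')
cv2.imwrite('pics/both2.png',cv2.resize(np.hstack([cv2.imread('pics/side2.png')[150:330,200:400],cv2.imread('pics/scene2.png')[110:290,170:370]]),None,fx=2,fy=2))
a=np.array([.597,-.0705])
for t in range(140,302,5):
    p=a+.128*np.array([np.cos(np.radians(t)),np.sin(np.radians(t))]); print(t,(p*1000).round(0),end=' ')
E
```

```text
t: 2.75
eef_pos: [0.5011, 0.0109, 0.0539]
tool_rot: [0.707, -0.001, 0.707, 0.001]
contact_force: [-0.7, 0.4, -0.4]
gripper_width: -0.0
140 [499.  12.] 145 [492.   3.] 150 [486.  -7.] 155 [481. -16.] 160 [477. -27.] 165 [473. -37.] 170 [471. -48.] 175 [469. -59.] 180 [469. -70.] 185 [469. -82.] 190 [471. -93.] 195 [ 473. -104.] 200 [ 477. -114.] 205 [ 481. -125.] 210 [ 486. -134.] 215 [ 492. -144.] 220 [ 499. -153.] 225 [ 506. -161.] 230 [ 515. -169.] 235 [ 524. -175.] 240 [ 533. -181.] 245 [ 543. -187.] 250 [ 553. -191.] 255 [ 564. -194.] 260 [ 575. -197.] 265 [ 586. -198.] 270 [ 597. -198.] 275 [ 608. -198.] 280 [ 619. -197.] 285 [ 630. -194.] 290 [ 641. -191.] 295 [ 651. -187.] 300 [ 661. -181.]
```

View pics/both2.png

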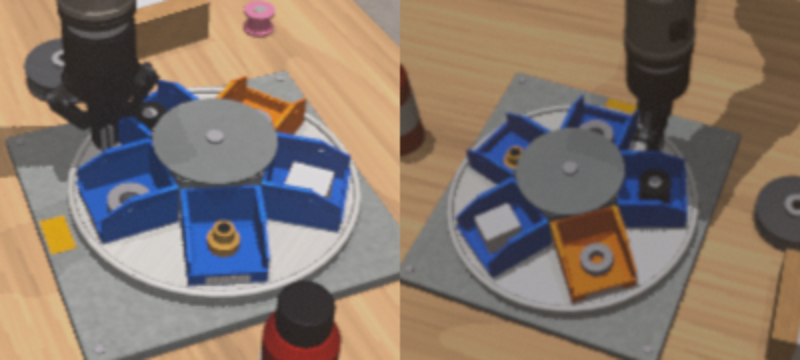

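```bash
python3 -m jog '0 -7 -7 0 0 0 0; 0 -8 -6 0 0 0 0; 0 -8 -5 0 0 0 0; 0 -8 -3 0 0 0 0; 0 -7 -3 0 0 0 0'
```

```text
t: 3.35
eef_pos: [0.4766, -0.0281, 0.0536]
tool_rot: [0.707, -0.001, 0.707, 0.001]
contact_force: [0.9, 1.4, 0.5]
gripper_width: 0.002
```

```bash
python3 -m jog '0 -10 -4 0 0 0 0; 0 -11 -2 0 0 0 0; 0 -11 -1 0 0 0 0; 0 -12 0 0 0 0 0; 0 -11 0 0 0 0 0'
```

```text
t: 3.85
eef_pos: [0.4697, -0.0836, 0.0532]
tool_rot: [0.707, -0.001, 0.707, 0.001]
contact_force: [-0.3, 1.8, -0.1]
gripper_width: 0.0
```

```bash
python3 -m jog '0 -11 2 0 0 0 0; 0 -11 2 0 0 0 0; 0 -10 4 0 0 0 0; 0 -10 4 0 0 0 0; 0 -10 5 0 0 0 0'
```

```text
t: 4.35
eef_pos: [0.4872, -0.1351, 0.0532]
tool_rot: [0.707, -0.001, 0.707, 0.001]
contact_force: [0.2, 1.7, 0.4]
gripper_width: 0.001
```

```bash
python3 -m jog '0 -10 6 0 0 0 0; 0 -9 7 0 0 0 0; 0 -8 7 0 0 0 0; 0 -8 9 0 0 0 0; 0 -6 9 0 0 0 0'; python3 - <<'E'
from h import *
snap('scene','scene3')
cv2.imwrite('pics/s3.png',cv2.resize(cv2.imread('pics/scene3.png')[110:290,130:370],None,fx=2,fy=2))
E
```

```text
t: 4.85
eef_pos: [0.5259, -0.176, 0.0533]
tool_rot: [0.707, -0.001, 0.707, 0.001]
contact_force: [-1.4, 0.2, 0.1]
gripper_width: -0.002
```

View pics/s3.png

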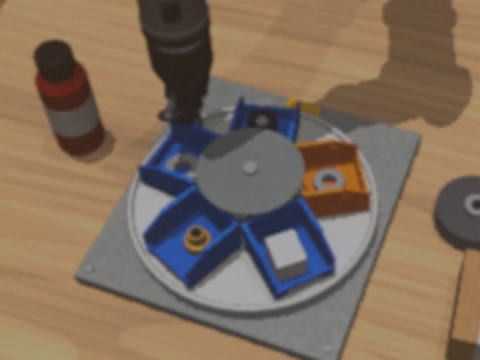

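The carousel is turning: the orange bin has moved to the left side, at (330,178) in the crop, and all the parts are still in their bins. The fingers push from about (185,120).

```bash
python3 -m jog '0 -6 9 0 0 0 0; 0 -5 10 0 0 0 0; 0 -4 10 0 0 0 0; 0 -3 11 0 0 0 0; 0 -2 11 0 0 0 0'; python3 - <<'E'
from h import *
m=measure('scene3',(190,140,345,290)); p=load('scene3')
for a in((.6007,-.0678),(.597,-.0705)):
    q=m['orange'][:,:2]-a; r=np.hypot(*q.T); q=q[(r<.15)&(r>.05)]; print(len(q),np.degrees(np.arctan2(*q.mean(0)[::-1])))
E
```

```text
t: 5.4
eef_pos: [0.5772, -0.1953, 0.0533]
tool_rot: [0.707, -0.001, 0.707, 0.001]
contact_force: [-1.4, 0.1, 0.0]
gripper_width: 0.006
216 123.61453783162729
216 121.25992272921116
```

```bash
python3 -m jog '0 -2 10 0 0 0 0; 0 0 11 0 0 0 0; 0 0 11 0 0 0 0; 0 1 9 0 0 0 0; 0 0 0 0 0 0 0'; python3 - <<'E'
from h import *
snap('scene','scene4');snap('side','side4')
cv2.imwrite('pics/both4.png',cv2.resize(np.hstack([cv2.imread('pics/side4.png')[150:340,200:400],cv2.imread('pics/scene4.png')[110:300,150:350]]),None,fx=2,fy=2))
for f,roi in(('scene4',(170,140,345,290)),('side4',(200,180,410,330))):
    m=measure(f,roi)
    for a in((.5996,-.068),(.595,-.073)):
        q=m['orange'][:,:2]-a; r=np.hypot(*q.T); q=q[(r<.15)&(r>.05)]; print(f,len(q),np.degrees(np.arctan2(*q.mean(0)[::-1])))
E
```

```text
t: 5.9
eef_pos: [0.6194, -0.1952, 0.0535]
tool_rot: [0.708, -0.002, 0.706, 0.002]
contact_force: [0.0, 0.3, 0.8]
gripper_width: 0.0
scene4 101 161.12017162786765
scene4 103 158.45476629174033
side4 667 155.2061273307044
side4 667 151.58073662233315
```

View pics/both4.png

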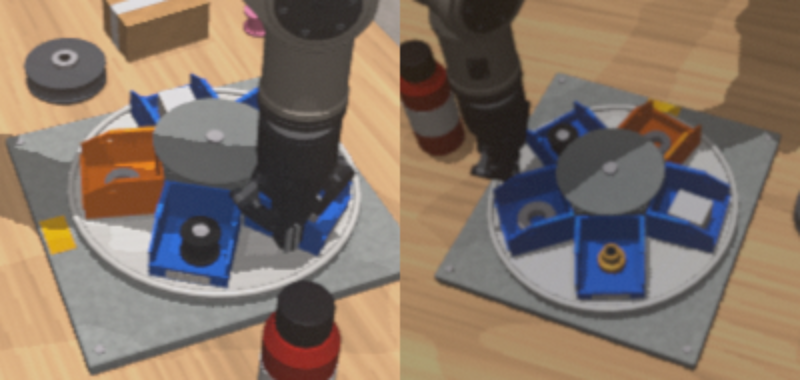

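```bash
python3 -m jog '0 1 8 0 0 0 0; 0 2 8 0 0 0 0; 0 2 7 0 0 0 0; 0 2 4 0 0 0 0; 0 0 0 0 0 0 0'; python3 - <<'E'
from h import *
snap('side','side5')
cv2.imwrite('pics/s5.png',cv2.resize(cv2.imread('pics/side5.png')[150:340,180:420],None,fx=3,fy=3))
E
```

```text
t: 6.5
eef_pos: [0.6455, -0.1879, 0.0533]
tool_rot: [0.708, -0.002, 0.707, 0.002]
contact_force: [0.2, 0.3, -0.5]
gripper_width: 0.001
```

View pics/s5.png

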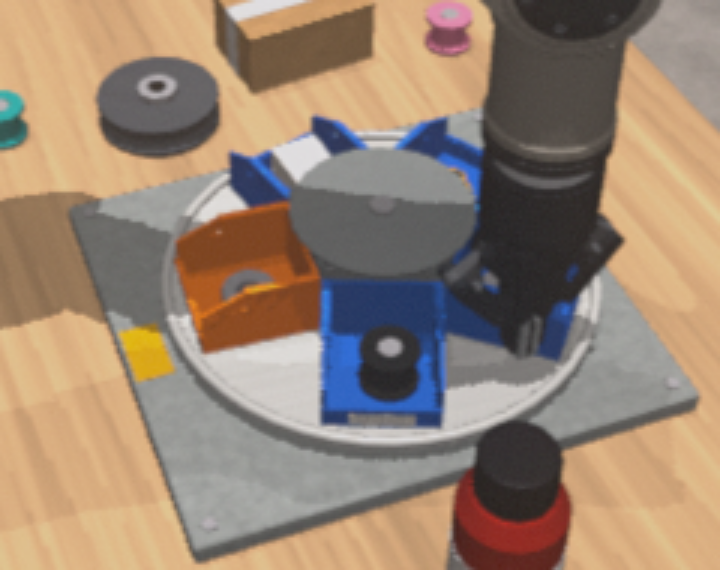

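```bash
python3 - <<'E'
from h import *
p,d,T,k=load('side5')
im=cv2.imread('pics/side5.png')[200:280,225:305]; cv2.imwrite('pics/z5.png',cv2.resize(im,None,fx=8,fy=7,interpolation=cv2.INTER_CUBIC))
h=cv2.cvtColor(p,cv2.COLOR_RGB2HSV);W=cloud(d,T,k)
o=(h[...,0]<20)&(h[...,0]>4)&(h[...,1]>190)&(W[...,2]>.05)&(W[...,2]<.1); o[:,:225]=0;o[:,305:]=0;o[:200]=0;o[280:]=0
q=W[o][:,:2]-(.595,-.073)
r=np.hypot(*q.T); q=q[(r<.15)&(r>.05)]
# far / near walls: rotate candidate and histogram tangential
for t in range(150,190,3):
    c,s=np.cos(np.radians(t)),np.sin(np.radians(t)); tan=-q[:,0]*s+q[:,1]*c; print(t,np.histogram(tan*1000,np.arange(-60,61,5))[0])
E
```

```text
150 [ 0  0  0  0  0  0  0  0  1  8 14  8  9 12 14  9  0  2  1  2  5  2  8 19]
153 [ 0  0  0  0  0  0  0  0  9 13  9 14  7 20  3  1  1  2  2  4  4  3 13 24]
156 [ 0  0  0  0  0  0  0  6 14 12 15 13 15  0  2  1  1  4  1  4  4  9 22 33]
159 [ 0  0  0  0  0  0  4 16 12 18 22  3  1  1  2  2  2  2  5  2  5 18 31 50]
162 [ 0  0  0  0  0  2 16 15 23 19  0  2  1  1  3  1  3  2  5  4  9 30 61 89]
165 [  0   0   0   0   0  14  24  33   4   1   1   2   2   2   2   2   2   5
   4   5  25  77 108  15]
168 [  0   0   0   0   8  37  29   1   2   1   1   3   1   3   2   2   2   6
   3  17 100 110   0   0]
171 [  0   0   0   5  58  12   1   1   2   2   2   1   2   3   3   3   3   2
  14 128  86   0   0   0]
174 [  0   0   3  65   7   1   2   1   3   1   3   2   2   2   4   1   2  13
 163  53   0   0   0   0]
177 [  0   9  56  10   2   2   2   2   1   2   3   2   4   1   1   3  19 163
  46   0   0   0   0   0]
180 [ 21  34  21   1   2   3   1   2   3   2   2   4   0   1   3  48 136  43
   1   0   0   0   0   0]
183 [24 25  4  1  4  0  3  3  2  4  1  1  1  8 77 99 42  4  0  0  0  0  0  0]
186 [24  9  2  2  2  3  2  2  4  0  1  1 32 80 71 40  7  0  0  0  0  0  0  0]
189 [13  5  1  3  2  3  4  1  1  1  6 46 71 59 37 10  1  0  0  0  0  0  0  0]
```

View pics/z5.png

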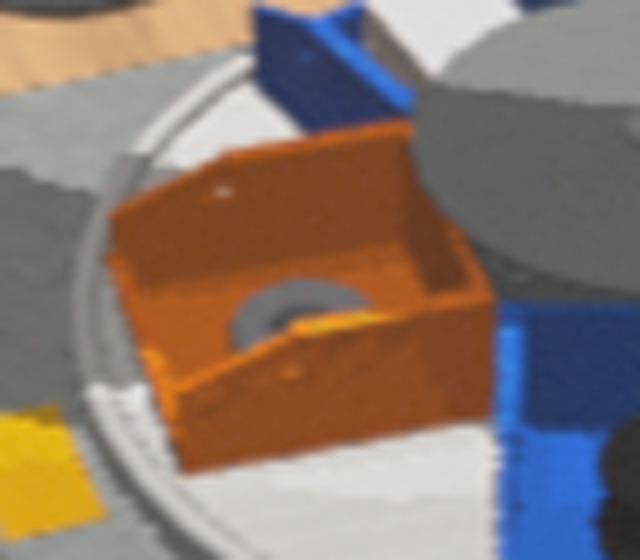

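Two side-wall clusters put the orange bin at about 171.5°, and the board front is at 177.2°. A small push of about 6° is left.

```bash
python3 -m jog '0 1 3 0 0 0 0; 0 1 3 0 0 0 0; 0 2 4 0 0 0 0; 0 1 3 0 0 0 0; 0 0 0 0 0 0 0'; cat > ori.py <<'E'
from h import *
import sys
f=sys.argv[1]; snap('side',f); p,d,T,k=load(f)
h=cv2.cvtColor(p,cv2.COLOR_RGB2HSV);W=cloud(d,T,k)
o=(h[...,0]<20)&(h[...,0]>4)&(h[...,1]>190)&(W[...,2]>.05)&(W[...,2]<.1)
q=W[o][:,:2]-(.595,-.073); r=np.hypot(*q.T); q=q[(r<.15)&(r>.06)]
for t in range(165,187,2):
    c,s=np.cos(np.radians(t)),np.sin(np.radians(t)); tan=(-q[:,0]*s+q[:,1]*c)*1000
    A,B=tan[tan>20],tan[tan<-20]; print(t,len(A),len(B),np.median(A).round(1),A.std().round(1),np.median(B).round(1),B.std().round(1))
cv2.imwrite('pics/%s_c.png'%f,cv2.resize(p[150:340,180:420,::-1],None,fx=3,fy=3))
E
python3 ori.py side6
```

```text
t: 7.05
eef_pos: [0.6581, -0.1832, 0.0533]
tool_rot: [0.707, -0.001, 0.707, 0.002]
contact_force: [0.6, 0.0, 0.6]
gripper_width: -0.001
165 285 36 57.8 8.4 -23.0 2.0
167 282 65 54.7 7.3 -24.1 2.8
169 281 109 51.3 6.7 -24.9 3.4
171 278 126 48.1 5.7 -27.6 3.2
173 275 127 44.8 4.6 -31.3 2.7
175 272 130 41.6 3.7 -35.1 2.8
177 269 133 38.0 3.0 -38.5 3.4
179 266 135 34.4 2.3 -41.9 3.9
181 263 139 30.8 2.1 -45.3 5.2
183 262 142 27.1 2.5 -48.5 6.3
185 228 143 23.8 2.6 -51.9 6.7
```

View pics/side6_c.png

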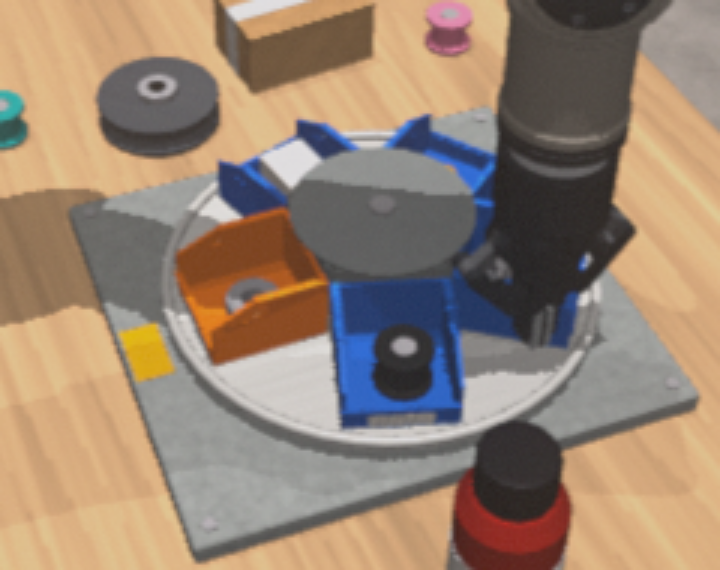

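The bin reads about 177°, with walls at ±38 mm. Now I'll back the fingers off the bin and lift them out.

```bash
python3 -m jog '0 -4 -9 0 0 0 0; 0 -4 -8 0 0 0 0; -25 0 0 0 0 0 0; -40 0 0 0 0 0 0; -45 0 0 0 0 0 0'; python3 -m jog '-40 0 0 0 0 0 0; -30 40 20 0 0 0 0; 0 40 20 0 0 0 0; 0 40 20 0 0 0 0; 0 40 20 0 0 0 0'
```

```text
t: 7.6
eef_pos: [0.6381, -0.1923, 0.1633]
tool_rot: [0.706, -0.001, 0.708, 0.001]
contact_force: [1.2, -0.8, 0.5]
gripper_width: -0.0
t: 8.1
eef_pos: [0.7181, -0.0338, 0.2316]
tool_rot: [0.707, -0.001, 0.707, 0.001]
contact_force: [0.4, 0.9, -0.4]
gripper_width: 0.003
```

```bash
python3 -m jog '0 40 0 0 0 0 0; 0 40 0 0 0 0 0; 0 40 0 0 0 0 0; 0 40 0 0 0 0 0; 0 0 0 0 0 0 0'; python3 ori.py side7; python3 - <<'E'
from h import *
snap('scene','scene7')
m=measure('scene7',(170,140,345,290)); print(m['axis'],m['mark'],m['markpx'])
m=measure('side7',(200,180,410,330)); print(m['axis'],m['mark'],m['markpx'])
cv2.imwrite('pics/s7.png',cv2.resize(cv2.imread('pics/scene7.png')[110:310,150:400],None,fx=3,fy=3))
E
```

```text
t: 8.6
eef_pos: [0.7163, 0.1344, 0.2303]
tool_rot: [0.707, -0.003, 0.708, 0.006]
contact_force: [-0.7, 1.4, -0.1]
gripper_width: -0.002
165 155 51 56.0 9.5 -22.8 2.0
167 155 79 53.0 9.3 -24.6 2.5
169 152 118 50.1 8.0 -25.8 3.3
171 149 138 46.8 6.6 -28.4 3.3
173 146 140 44.0 5.2 -31.5 2.8
175 144 142 40.8 4.4 -34.8 2.6
177 143 146 37.5 3.9 -38.4 3.3
179 138 148 33.8 2.7 -41.9 3.8
181 135 151 30.1 2.2 -45.2 4.8
183 133 152 26.4 2.5 -48.4 5.1
185 113 155 23.3 2.7 -51.5 6.4
[ 0.6009846  -0.06769992  0.1       ] [ 0.41273182 -0.06122833  0.018     ] (np.float64(280.7692307692308), np.float64(162.7948717948718), np.int64(39))
[ 0.59434778 -0.07403958  0.1       ] [ 0.41992038 -0.06016661  0.018     ] (np.float64(228.43085106382978), np.float64(266.9840425531915), np.int64(188))
```

View pics/s7.png

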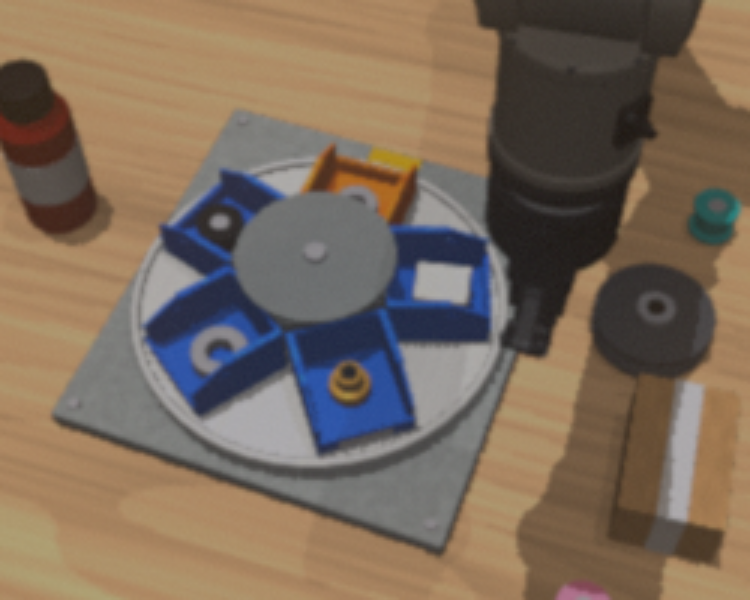

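View pics/side7_c.png

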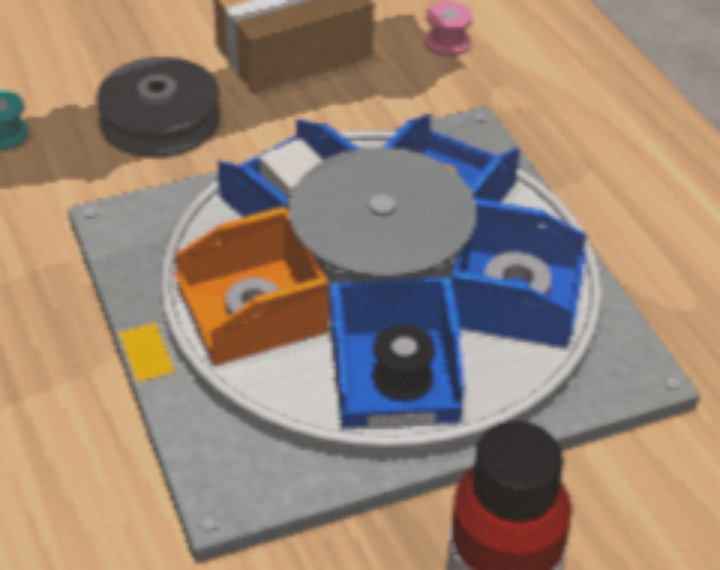

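Both views show the hand clear and all five parts in their bins. The orange bin faces the mark: in the scene crop its corners are at (333,148) and (416,167). In the side crop its bottom front corner is at (214,361) and the mark is at (147,352). One independent check from those corners follows.

```bash
python3 - <<'E'
from h import *
p,d,T,k=load('scene7'); P,D,T2,k2=load('side7')
def proj(X,T,k):
    c=np.linalg.inv(T)@np.r_[X,1]; return np.array([k[2]+k[0]*c[0]/-c[2],k[3]-k[1]*c[1]/-c[2]])
for ph in (170,177,184):
  c,s=np.cos(np.radians(ph)),np.sin(np.radians(ph))
  for n,TT,kk,a,off in(('scene',T,k,(.6,-.068),(150,110)),('side',T2,k2,(.595,-.073),(180,150))):
    for tn,z in((-.04,.07),(.04,.07),(-.04,.036)):
        X=[a[0]+.142*c-tn*s,a[1]+.142*s+tn*c,z]; print(ph,n,tn,z,((proj(X,TT,kk)-off)*3).round())
E
```

```text
170 scene -0.04 0.07 [436. 178.]
170 scene 0.04 0.07 [355. 147.]
170 scene -0.04 0.036 [435. 203.]
170 side -0.04 0.07 [173. 236.]
170 side 0.04 0.07 [192. 315.]
170 side -0.04 0.036 [176. 269.]
177 scene -0.04 0.07 [420. 168.]
177 scene 0.04 0.07 [335. 145.]
177 scene -0.04 0.036 [419. 193.]
177 side -0.04 0.07 [172. 253.]
177 side 0.04 0.07 [205. 332.]
177 side -0.04 0.036 [175. 287.]
184 scene -0.04 0.07 [402. 160.]
184 scene 0.04 0.07 [315. 144.]
184 scene -0.04 0.036 [402. 185.]
184 side -0.04 0.07 [174. 271.]
184 side 0.04 0.07 [221. 347.]
184 side -0.04 0.036 [177. 305.]
```

```bash
python3 - <<'E'
from h import *
print(bot.hand_in(), bot.get_obs()['t'])
E
```

```text
the job is handed in; nothing more can be done
the job is handed in; nothing more can be done
```

The orange bin now faces the yellow pick mark, and the job is handed in at about 8.7 s on the robot's clock. I put the shut fingers into the front-left gap and pushed the carousel about 143° anticlockwise at its rim. Then I backed off the bin and lifted the hand clear.

**Alignment:** In the last images the orange bin's middle is at about 177–178°, and the board's front line is at 177.2° from its outline. That puts the lip within about 2 mm of the line, and the bin corners in both views match this angle. The mark's own bearing in the side view was 175.6°, about 1.6° off the board outline but well inside the 10° allowed.

**Other checks:** The five parts are in their bins. The can, pulley and carton look unmoved, but I judged that by eye and did not measure it. The hand was at 0.23 m height, touching nothing.

**Disagreement:** The two cameras put the turning axis about 9 mm apart, more than the stated 2 mm calibration. I used each camera's own axis when working out the angles.

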